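# Unlock the frame builder's tool case

## Task

Unlock the tool case: roll its thumbwheels so that the top row, in line with the index ridges, reads 3 - 6 - 1 from left to right as seen from the robot, then slide the bolt's tab to the right as far as it goes and let go. The middle wheel already stands on 6: do not turn it, and leave the loose things on and around the case where they are.

Things in the scene. Friction and masses are not known exactly. Their poses are not given: they have to be found in the camera images.
- case: Grey steel tool case fixed on the bench, 206 (x) x 366 (y) x 100 mm high. Origin: centre of its underside; x points away from the robot, y along the case to the left, z up; yawed up to 0.35 rad. The dark lock housing on its lid spans case x -42 to 42, y -50 to 128 mm, top face at z = 132; three thumbwheels stick out of it in a row along y.
- bolt (a joint): Slide of the lock bolt, m: 0 shut (rod end in the keeper plate at the case's left end), 0.040 fully withdrawn, at a stop. Moves along case -y (right) with about 2.5 N friction and stays where left. Each wheel bars the bolt unless its code number is on top to within about 0.2 rad; with the bolt withdrawn the wheels cannot leave the code.
- bolt_tab (a point): Centre of the upper part of the bolt's upright steel tab, right of the housing; moves with the bolt. The tab is 26 mm (case x) x 12 mm (case y); its top is 15 mm above this point, the lid 36 mm below. It can be pinched from above across its 26 mm, or pushed. Gap between tab and housing when shut: 34 mm.
- left_wheel (a joint): Turn, rad, of the left thumbwheel (as seen from the robot), endless, axle along case y. Numerals 0 to 7 lie pi/4 apart: numeral n is on top at n*pi/4 (plus whole turns), its code number 3 at 2.356. Grows, and numbers go up, as its top rolls away from the robot (case +x). Held by friction (1 N at the rim), no clicks.
- left_crown (a point): Topmost point of the left wheel's ribbed grip band (fixed to the case, does not turn). Band: radius 28 mm, 14 mm wide (case y), centred here, 18 mm above the housing. Left of it is the wheel's smooth numeral band, 17 mm wide, radius 26 mm. Wheels are 56 mm apart. Pressing on the crown and rubbing along case x rolls it, 28 mm per rad.
- left_code (a point): Point on the left wheel's rim at its code number 3; turns with the wheel. Its z axis points outward from the axle: straight up when 3 is on top, in line with the raised index ridges between the wheels.
- middle_wheel (a joint): Turn, rad, of the middle thumbwheel (as seen from the robot), endless, axle along case y. Numerals 0 to 7 lie pi/4 apart: numeral n is on top at n*pi/4 (plus whole turns), its code number 6 at 4.712. Grows, and numbers go up, as its top rolls away from the robot (case +x). Held by friction (1 N at the rim), no clicks. Starts on its number (within 0.03 rad): leave it alone.
- middle_crown (a point): Topmost point of the middle wheel's ribbed grip band (fixed to the case, does not turn). Band: radius 28 mm, 14 mm wide (case y), centred here, 18 mm above the housing. Left of it is the wheel's smooth numeral band, 17 mm wide, radius 26 mm. Wheels are 56 mm apart. Pressing on the crown and rubbing along case x rolls it, 28 mm per rad.
- middle_code (a point): Point on the middle wheel's rim at its code number 6; turns with the wheel. Its z axis points outward from the axle: straight up when 6 is on top, in line with the raised index ridges between the wheels.
- right_wheel (a joint): Turn, rad, of the right thumbwheel (as seen from the robot), endless, axle along case y. Numerals 0 to 7 lie pi/4 apart: numeral n is on top at n*pi/4 (plus whole turns), its code number 1 at 0.785. Grows, and numbers go up, as its top rolls away from the robot (case +x). Held by friction (1 N at the rim), no clicks.
- right_crown (a point): Topmost point of the right wheel's ribbed grip band (fixed to the case, does not turn). Band: radius 28 mm, 14 mm wide (case y), centred here, 18 mm above the housing. Left of it is the wheel's smooth numeral band, 17 mm wide, radius 26 mm. Wheels are 56 mm apart. Pressing on the crown and rubbing along case x rolls it, 28 mm per rad.
- right_code (a point): Point on the right wheel's rim at its code number 1; turns with the wheel. Its z axis points outward from the axle: straight up when 1 is on top, in line with the raised index ridges between the wheels.
- collar: Bystander: loose offcut of steel tube, 40 mm across, 40 mm tall, standing on the left rear of the case lid. Origin at the centre of its underside.
- flux_tin: Bystander: round jar, 72 mm across, 75 mm tall, standing on the bench left of the case. Origin at the centre of its underside.
- hammer: Bystander: wooden-handled hammer lying on the bench right of the case, loose.
- lug: Bystander: small cross-shaped steel frame lug, 50 mm long, on the bench beyond the case.

How it is judged:
By the outcome, as a careful person would: the job done as asked, in the order asked, and still so for the second after the job is handed in, with the robot touching nothing.
It also fails if it takes over 64 s, if anything falls off the work surface, if the arm or the gripper's body presses on something with over 40 N, if the wrist force passes 120 N, or if a joint passes its speed limit or range.

## Robot

A 6-joint arm with a two-finger parallel gripper is mounted at the origin on the work surface. World frame = base frame: x ahead of the robot, y to its left, z up, the work surface at z = 0. Lengths are in m, angles in degrees, forces in N, time in s.
With the tool pointing down it reaches from about 0.4 to 0.825 m from the base axis. Payload 7 kg.
Tool frame: the origin (TCP) lies midway between the tips of the shut fingers; the grasp point (between the pads) lies 19 mm behind it (ctrl.hold_point_z is the distance from the TCP to the grasp point, in m); z points along the fingers, y is the line along which they close (so a half turn about z gives the same grasp; the last joint's range is limited). The gripper opens to 88 mm and grips with 3 to 60 N. Pads are 19 mm wide; open, the fingers measure 130 mm over their backs; the gripper's body (78 mm by 193 mm) begins 47 mm behind the grasp point.
Start: joints at [87.038, 20.546, 0.682, 0, -70.136, -16.507], TCP at [0.225, 0.636, 0.227] pointing down, gripper open.
Joint ranges: [-176.03, 176.03], [-82.01, 121.73], [-58.28, 71.71], [-173.87, 95.51], [-174.79, -0.11], [-173.66, 173.66]. Speed limits (degrees/s): [136.94, 136.94, 172.46, 180, 180, 180].

## Interface

Orientations are given as [roll, pitch, yaw] about the fixed x, y, z axes, in that order (R = Rz(yaw) Ry(pitch) Rx(roll)).
In Python, from plant import ctrl gives the robot as it stands.
- The arm moves only by the tool apply_moves, never from a script. Its argument "deltas" is a list of rows, each an object with "fingers": the finger opening in mm, from 0 to 87.6; "delta_pos": the shift along the tool's x, y, z in mm, a list of three; "angular": the turn, a rotation vector about the tool's x, y, z in degrees, a list of three. A call has 1 to 10 rows; each row is the pose to reach, as a shift and turn from the pose commanded when the call began, along the tool's axes at that moment; what a row does not reach only later rows make up. A row lasts 1/10 s, in which the tool goes at most 50 mm and 8.59 degrees, less where a joint would pass 70% of its speed; a pose out of reach is approached as far as the arm can. A call with a gripper value outside its range is refused whole. The fingers move at their own pace and stop on an object; the grip force is fixed at half the most. Time passes only in rows, so rows that repeat a pose let the fingers close. It gives the time, the measured TCP pose, the force, the opening and the grip force at its end, in the units of the state.
- ctrl.get_obs(): the state, without advancing time (a new reading comes with each control period).
- ctrl.snapshot(name): name is "side" or "top"; returns the picture (384x512x3 uint8, red, green, blue); there is no depth.
- ctrl.camera_params(name): a dict with "fx", "fy", "cx", "cy" (pixels), "cam_to_world" (4x4, takes a point from camera to world coordinates). Camera axes: x right, y up, looking along -z (the intrinsics and any distortion apply to the point x, -y, -z); pixel columns grow to the right and rows downward; lengths in m; the calibration is good to about 2 mm. A picture is of the moment at which its call begins. camera_params takes no time and is no camera call.
- ctrl.close_job(): hands the job in; it is judged then, once.
The state is a dict: "clock": time; "joint_pos": joint angles; "qvel": joint speeds; "tau": joint torques, N m; "tool_pos": TCP position; "orientation": TCP orientation; "force": force on the tool from outside, world axes, zero at the start; "moment": the same for the moment, N m; "opening": finger opening in m; "gripper_force": force on a finger pad.
Only numpy, scipy, OpenCV 4.12 (cv2) and the standard library are available. Lean on these libraries where they do the work, as an engineer would, in place of code of your own. Each camera call takes 0.05 s, during which the arm holds its last target. There are 200 camera calls.

## Working session

There is one attempt and no reset: what is moved stays moved. The work goes in short steps, Python scripts to look and compute and a tool call to move; the robot and the scene stay as the last step left them, time stands still between calls to the robot, and variables do not carry over. Pictures are saved under pics/ and viewed, at most 10 in all, crops included, and the job is handed in when it is done.

Besides the shell and the picture viewer there is one more tool, called after ">>>" by a JSON object that holds its "method" and its "body", one argument or row to a line. apply_moves: Moves the arm, as the interface text tells. Its arguments: {"type":"object","properties":{"deltas":{"type":"array"}},"required":["deltas"]}

```bash
mkdir -p pics; ls
python3 - <<'E'
from plant import ctrl
import cv2
for n in("top","side"):
    im=ctrl.snapshot(n); cv2.imwrite(f"pics/{n}0.png",im[:,:,::-1])
    p=ctrl.camera_params(n); print(n,p)
print(ctrl.get_obs())
a=cv2.imread("pics/top0.png");b=cv2.imread("pics/side0.png")
E
```

```text
pics
top {'fx': 424.13854115912125, 'fy': 424.13854115912125, 'cx': 259.3627840678168, 'cy': 198.31896986197282, 'cam_to_world': array([[ 0.0249835 ,  0.97851375, -0.20466231,  0.37990784],
       [-0.99968203,  0.0251537 , -0.00177033,  0.05581421],
       [ 0.00341572,  0.20464146,  0.97883104,  1.28078827],
       [ 0.        ,  0.        ,  0.        ,  1.        ]])}
side {'fx': 457.07572610219364, 'fy': 457.07572610219364, 'cx': 259.10933968610084, 'cy': 190.9458388742846, 'cam_to_world': array([[ 0.99507692,  0.04657072, -0.0874819 ,  0.49379387],
       [-0.09711018,  0.63442187, -0.76686277, -0.79928473],
       [ 0.01978708,  0.77158283,  0.63582106,  0.81291396],
       [ 0.        ,  0.        ,  0.        ,  1.        ]])}
{'clock': 0.1, 'joint_pos': array([ 8.70363402e+01,  2.05875834e+01,  6.38672867e-01, -1.57293166e-02,
       -7.01356897e+01, -1.65070522e+01]), 'qvel': array([-0.01920578, -0.09171062,  0.19662793,  0.05409877, -0.00946008,
       -0.0356009 ]), 'tau': array([-6.71007692e-04, -5.84166527e+01,  2.93750560e+01,  7.01538071e+00,
        1.01177866e-02, -5.57557746e-05]), 'tool_pos': array([0.22488474, 0.63597593, 0.22571718]), 'orientation': array([ 1.79914685e+02, -9.86180745e-03, -1.94760603e+01]), 'force': array([ 0.19942088,  0.27167837, -0.42333171]), 'moment': array([-0.03939753, -0.00518091,  0.01498373]), 'gripper_force': 0.0, 'opening': 0.0876534851553069}
```

View pics/top0.png

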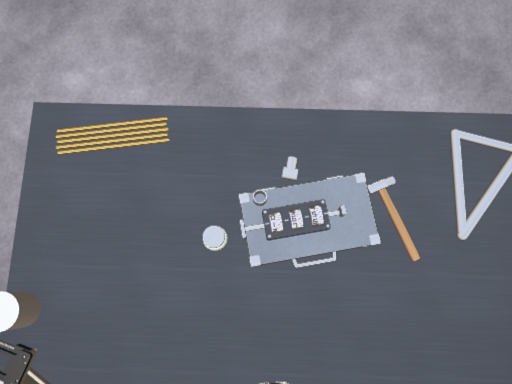

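View pics/side0.png

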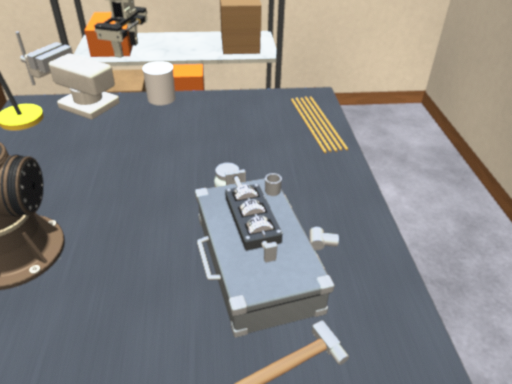

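The top view shows the case with lid corners near (240,193), (362,175), (378,242) and (253,264), the lock housing around (297,219) and the tab at (342,211). In the side view the wheels are near (245,190), (252,207) and (260,225), with the tab at (270,252). I'll zoom in.

Run:
```python
import cv2,numpy as np
a=cv2.imread("pics/top0.png")[190:250,240:360];b=cv2.imread("pics/side0.png")[170:275,195:335]
a=cv2.resize(a,None,fx=6.5,fy=6.5,interpolation=cv2.INTER_CUBIC)
b=cv2.resize(b,None,fx=5.7,fy=5.7,interpolation=cv2.INTER_CUBIC)
cv2.imwrite("pics/a.png",a);cv2.imwrite("pics/b.png",b)
```

```text
(no output)
```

View pics/a.png

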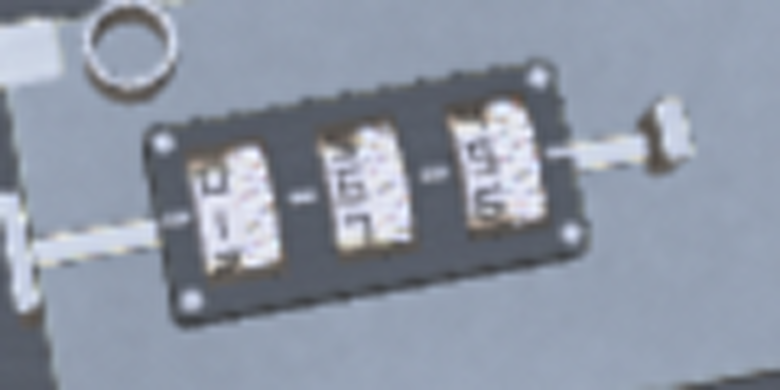

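View pics/b.png

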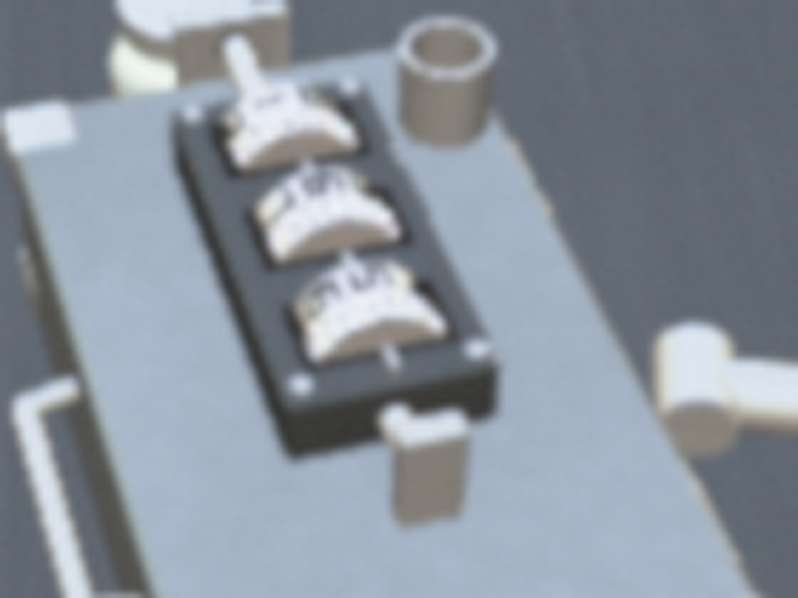

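The crops show the left wheel reading about 0/1/2 from far to near, with 1 near the index. The middle wheel reads 5/6/7, and the right wheel reads about 5/6 with the index nearer 5. Housing screws in crop a are at (162,143), (539,76), (190,300) and (571,233). In crop b they are at (349,87), (478,348), (192,114) and (300,384).

```bash
cat > h.py <<'E'
import numpy as np,cv2
from plant import ctrl
P={n:ctrl.camera_params(n) for n in("top","side")}
def ray(n,uv):
    p=P[n];M=p["cam_to_world"]
    d=np.array([(uv[0]-p["cx"])/p["fx"],-(uv[1]-p["cy"])/p["fy"],-1.])
    return M[:3,3],M[:3,:3]@d
def onz(n,uv,z):
    o,d=ray(n,uv); return o+d*(z-o[2])/d[2]
def proj(n,X):
    p=P[n];M=p["cam_to_world"];c=(np.asarray(X)-M[:3,3])@M[:3,:3]
    return np.stack([p["cx"]-p["fx"]*c[...,0]/c[...,2],p["cy"]+p["fy"]*c[...,1]/c[...,2]],-1)
def tri(a,b):
    o,d=ray("top",a);q,e=ray("side",b)
    s=np.linalg.lstsq(np.stack([d,-e],1),q-o,rcond=None)[0]
    return (o+d*s[0]+q+e*s[1])/2,np.linalg.norm(o+d*s[0]-q-e*s[1])
ca=lambda x,y,k=6.5,o=(240,190):((x+.5)/k-.5+o[0],(y+.5)/k-.5+o[1])
cb=lambda x,y:ca(x,y,5.7,(195,170))
E
python3 - <<'E'
from h import *
T=[(162,143),(539,76),(190,300),(571,233)];S=[(349,87),(478,348),(192,114),(300,384)]
pt=[];ps=[];pp=[]
for a,b in zip(T,S):
    X,g=tri(ca(*a),cb(*b));pp.append(X);pt.append(onz("top",ca(*a),.133));ps.append(onz("side",cb(*b),.133))
    print(X.round(4),round(g,4),pt[-1].round(4),ps[-1].round(4))
for q in (pt,ps,pp):
    q=np.array(q);c=q.mean(0);e=(q[0]+q[2]-q[1]-q[3])[:2]
    print("centre",c.round(4),"yaw",np.degrees(np.arctan2(-e[0],e[1])).round(2), np.linalg.norm(e)/2)
# lid corners by mask? tab top
X,g=tri(ca(675,125),cb(428,422));print("tab",X,g)
q=np.array(pt);c=q.mean(0);e=(q[0]+q[2]-q[1]-q[3])[:2];yw=np.arctan2(-e[0],e[1])
R=np.array([[np.cos(yw),-np.sin(yw),0],[np.sin(yw),np.cos(yw),0],[0,0,1]])
print("case yaw",yw)
# straight-on case-x of ridges/wheel features in top image, z=.150
for nm,p in dict(ridge1=(303,196),ridge2=(435,173),r0=(175,218),r3=(562,153)).items(): print(nm,((onz("top",ca(*p),.137)-c)@R).round(4))
for nm,p in dict(Lf=(215,180),Lm=(222,222),Ln=(228,262),Rf=(480,150),Rn=(488,205),Mf=(345,155),Mm=(350,188),Mn=(355,227)).items():
    o,d=ray("top",ca(*p)); # cylinder intersection r=26 axle z=.122
    o2=(o-c)@R;d2=d@R; o2[2]+=c[2]-.122
    A=d2[0]**2+d2[2]**2;B=o2[0]*d2[0]+o2[2]*d2[2];C=o2[0]**2+o2[2]**2-.026**2
    t=(-B-np.sqrt(B*B-A*C))/A;h=o2+t*d2
    print(nm,(h+[0,.039,0]).round(4),"angle from top (+ = near)",np.degrees(np.arctan2(-h[0],h[2])).round(1))
E
```

```text
[0.5822 0.0428 0.1341] 0.0013 [0.5831 0.0429 0.133 ] [0.5817 0.044  0.133 ]
[ 0.6152 -0.1163  0.1354] 0.0006 [ 0.6161 -0.1167  0.133 ] [ 0.6154 -0.1139  0.133 ]
[0.5162 0.0297 0.1342] 0.001 [0.5168 0.0297 0.133 ] [0.5157 0.031  0.133 ]
[ 0.5483 -0.1294  0.1351] 0.001 [ 0.5491 -0.1297  0.133 ] [ 0.548  -0.1274  0.133 ]
centre [ 0.5663 -0.0435  0.133 ] yaw 11.57 0.16275437224819791
centre [ 0.5652 -0.0416  0.133 ] yaw 11.77 0.16157860547360214
centre [ 0.5655 -0.0433  0.1347] yaw 11.57 0.16239543430630404
tab [ 0.59090007 -0.16992425  0.15403313] 0.002935276108918295
case yaw 0.20189219612604214
ridge1 [0.0005 0.0272 0.004 ]
ridge2 [ 0.0004 -0.0293  0.004 ]
r0 [0.0008 0.0817 0.004 ]
r3 [-0.0007 -0.0837  0.004 ]
Lf [0.0125 0.1018 0.0228] angle from top (+ = near) -28.6
Lm [-0.0058  0.1023  0.0253] angle from top (+ = near) 12.9
Ln [-0.0213  0.1022  0.0149] angle from top (+ = near) 55.1
Rf [ 0.0051 -0.0092  0.0255] angle from top (+ = near) -11.3
Rn [-0.0174 -0.0088  0.0193] angle from top (+ = near) 42.0
Mf [0.0134 0.0463 0.0223] angle from top (+ = near) -31.0
Mm [-0.0012  0.0473  0.026 ] angle from top (+ = near) 2.6
Mn [-0.0168  0.0477  0.0198] angle from top (+ = near) 40.3
```

```bash
cat >> h.py <<'E'
yaw=np.radians(11.6);R=np.array([[np.cos(yaw),-np.sin(yaw),0],[np.sin(yaw),np.cos(yaw),0],[0,0,1]])
H=np.array([.566,-.043,0])                      # housing centre = case (0,.039)
def c2w(x,y,z): return H+R@np.array([x,y-.039,0])+[0,0,z]
def w2c(p): return R.T@(np.asarray(p)-H)+[0,.039,0]
def strip(n,im,yc):                             # unwrap numeral+grip bands; rows: 0 = far (-70deg), down = near
    an=np.radians(np.linspace(-70,70,281));ys=np.linspace(yc+.018,yc-.018,73)*1.
    A,Y=np.meshgrid(an,ys,indexing="ij")
    pts=np.stack([-.026*np.sin(A),Y-.039,.122+.026*np.cos(A)],-1)@R.T+H
    m=proj(n,pts).astype(np.float32)
    s=cv2.remap(im,m[...,0],m[...,1],cv2.INTER_CUBIC)
    s=cv2.resize(s,(146,562));s[280:282,:12]=(0,0,255);return s
WY=(.095,.039,-.017)
def strips(tag):
    o=[]
    for n in("top","side"):
        im=np.mean([ctrl.snapshot(n)[:,:,::-1] for _ in range(2)],0).astype(np.uint8)
        o+=[strip(n,im,y) for y in WY]
    cv2.imwrite(f"pics/{tag}.png",np.hstack([cv2.copyMakeBorder(x,0,0,0,-22 if 0 else 6,cv2.BORDER_CONSTANT) for x in o])[:,:800])
def go(target,yawd=-78.4):                      # tool-frame shift (mm) and turn (deg) to a world target
    from scipy.spatial.transform import Rotation as Q
    s=ctrl.get_obs();Rt=Q.from_euler("xyz",s["orientation"],degrees=True)
    w=Rt.inv()*Q.from_euler("xyz",[180,0,yawd],degrees=True)
    print("shift",(Rt.inv().apply(target-s["tool_pos"])*1e3).round(1),"turn",w.as_rotvec(degrees=True).round(2),"clock",s["clock"],"F",s["force"].round(1),"tcp case",(w2c(s["tool_pos"])*1e3).round(1))
E
python3 - <<'E'
from h import *
strips("s0")
print(w2c([.5909,-.1699,.154]))
print(c2w(-.014,.0865,.19));go(c2w(-.014,.0865,.19))
E
```

```text
[-0.00112536 -0.09031494  0.154     ]
[0.54273475 0.00071473 0.19      ]
shift [511.5 493.3  36.5] turn [ 2.000e-02 -2.000e-02  5.893e+01] clock 0.3 F [-0.2  0.6 -0.6] tcp case [-197.5  773.   226.3]
```

View pics/s0.png

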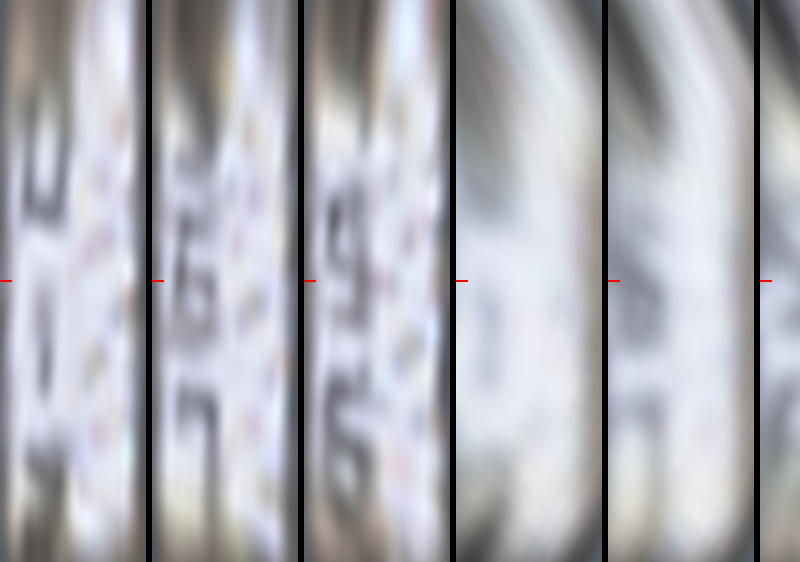

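The unwrapped strips (4 rows per degree, index at row 281) show:
- **Left:** 0, 1, 2, with 1 at row ~340, about 14.5° near. It needs about +104°.
- **Middle:** 6 on the index.
- **Right:** 5 at row ~255 and 6 at row ~440, so it stands at about 231°. It needs about +174°.

Transit now.

>>> {"method": "apply_moves", "body": {
  "deltas": [
    {"fingers": 0, "delta_pos": [34, 33, 0], "angular": [0, 0, 6]},
    {"fingers": 0, "delta_pos": [68, 66, 0], "angular": [0, 0, 12]},
    {"fingers": 0, "delta_pos": [102, 98, 0], "angular": [0, 0, 18]},
    {"fingers": 0, "delta_pos": [136, 131, 0], "angular": [0, 0, 24]},
    {"fingers": 0, "delta_pos": [170, 164, 0], "angular": [0, 0, 30]},
    {"fingers": 0, "delta_pos": [204, 197, 0], "angular": [0, 0, 36]},
    {"fingers": 0, "delta_pos": [238, 230, 0], "angular": [0, 0, 42]},
    {"fingers": 0, "delta_pos": [272, 262, 0], "angular": [0, 0, 48]},
    {"fingers": 0, "delta_pos": [306, 295, 0], "angular": [0, 0, 54]},
    {"fingers": 0, "delta_pos": [340, 328, 0], "angular": [0, 0, 58.9]}
  ]
}}

```text
clock: 1.3
tool_pos: [0.4367, 0.2121, 0.227]
orientation: [-180.0, 0.0, -78.6]
force: [1.0, 1.1, 1.0]
opening: 0.013
gripper_force: 0.0
```

```bash
python3 -c "
from h import *
go(c2w(-.014,.0865,.165))"
```

```text
shift [228.2 -62.1  61.9] turn [-0.04  0.03 -0.19] clock 1.3 F [1.  1.1 1. ] tcp case [-75.4 314.9 227. ]
```

>>> {"method": "apply_moves", "body": {
  "deltas": [
    {"fingers": 0, "delta_pos": [40, -12, 0], "angular": [0, 0, 0]},
    {"fingers": 0, "delta_pos": [85, -24, 0], "angular": [0, 0, 0]},
    {"fingers": 0, "delta_pos": [130, -36, 10], "angular": [0, 0, 0]},
    {"fingers": 0, "delta_pos": [172, -48, 25], "angular": [0, 0, -0.2]},
    {"fingers": 0, "delta_pos": [210, -58, 42], "angular": [0, 0, -0.2]},
    {"fingers": 0, "delta_pos": [228, -62, 55], "angular": [0, 0, -0.2]},
    {"fingers": 0, "delta_pos": [228, -62, 62], "angular": [0, 0, -0.2]},
    {"fingers": 0, "delta_pos": [228, -62, 62], "angular": [0, 0, -0.2]},
    {"fingers": 0, "delta_pos": [228, -62, 62], "angular": [0, 0, -0.2]}
  ]
}}

```text
clock: 2.2
tool_pos: [0.5429, 0.0035, 0.165]
orientation: [-180.0, -0.0, -78.1]
force: [0.2, 0.4, 0.1]
opening: 0.0007
gripper_force: 0.0
```

```bash
python3 -c "
from h import *
go(c2w(-.014,.0865,.150))"
```

```text
shift [ 2.7  0.8 15. ] turn [-0.02 -0.    0.26] clock 2.2 F [0.2 0.4 0.1] tcp case [-13.2  89.2 165. ]
```

>>> {"method": "apply_moves", "body": {
  "deltas": [
    {"fingers": 0, "delta_pos": [2.7, 0, 6], "angular": [0, 0, 0.3]},
    {"fingers": 0, "delta_pos": [2.7, 0, 11], "angular": [0, 0, 0.3]},
    {"fingers": 0, "delta_pos": [2.7, 0, 13], "angular": [0, 0, 0.3]},
    {"fingers": 0, "delta_pos": [2.7, 0, 14.5], "angular": [0, 0, 0.3]},
    {"fingers": 0, "delta_pos": [2.7, 0, 14.5], "angular": [0, 0, 0.3]},
    {"fingers": 0, "delta_pos": [2.7, 0, 14.5], "angular": [0, 0, 0.3]}
  ]
}}

```text
clock: 2.8
tool_pos: [0.5435, 0.0004, 0.1502]
orientation: [-180.0, -0.0, -78.5]
force: [-0.0, -0.1, 0.3]
opening: 0.0004
gripper_force: 0.0
```

>>> {"method": "apply_moves", "body": {
  "deltas": [
    {"fingers": 0, "delta_pos": [0, 0, 1], "angular": [0, 0, 0]},
    {"fingers": 0, "delta_pos": [0, 0, 1], "angular": [0, 0, 0]},
    {"fingers": 0, "delta_pos": [0, 0, 1], "angular": [0, 0, 0]}
  ]
}}

```text
clock: 3.1
tool_pos: [0.5435, 0.0004, 0.1491]
orientation: [-180.0, 0.0, -78.5]
force: [0.6, -0.4, 0.3]
opening: 0.0002
gripper_force: 0.1
```

>>> {"method": "apply_moves", "body": {
  "deltas": [
    {"fingers": 0, "delta_pos": [0, 0, 0.7], "angular": [0, 0, 0]},
    {"fingers": 0, "delta_pos": [0, 0, 1.3], "angular": [0, 0, 0]},
    {"fingers": 0, "delta_pos": [0, 0, 1.3], "angular": [0, 0, 0]},
    {"fingers": 0, "delta_pos": [0, 0, 1.3], "angular": [0, 0, 0]}
  ]
}}

```text
clock: 3.5
tool_pos: [0.5441, 0.0004, 0.1488]
orientation: [-179.9, -0.0, -78.4]
force: [-0.8, -0.1, 7.6]
opening: 0.0005
gripper_force: 2.9
```

>>> {"method": "apply_moves", "body": {
  "deltas": [
    {"fingers": 0, "delta_pos": [0, -3, 0], "angular": [0, 0, 0]},
    {"fingers": 0, "delta_pos": [0, -7, 0], "angular": [0, 0, 0]},
    {"fingers": 0, "delta_pos": [0, -11, 0], "angular": [0, 0, 0]},
    {"fingers": 0, "delta_pos": [0, -15, 0], "angular": [0, 0, 0]},
    {"fingers": 0, "delta_pos": [0, -19, 0], "angular": [0, 0, 0]},
    {"fingers": 0, "delta_pos": [0, -23, 0], "angular": [0, 0, 0]},
    {"fingers": 0, "delta_pos": [0, -26, 0], "angular": [0, 0, 0]},
    {"fingers": 0, "delta_pos": [0, -26, 0], "angular": [0, 0, 0]}
  ]
}}

```text
clock: 4.3
tool_pos: [0.5704, 0.0057, 0.1489]
orientation: [-179.8, -0.0, -78.4]
force: [1.4, 0.1, 5.9]
opening: 0.0005
gripper_force: 2.5
```

```bash
python3 -c "
from h import *
go(c2w(-.014,.0865,.150))"
```

```text
shift [-0.6 28.1 -1.2] turn [-0.15 -0.02 -0.04] clock 4.3 F [1.4 0.1 5.9] tcp case [ 14.1  85.9 148.9]
```

>>> {"method": "apply_moves", "body": {
  "deltas": [
    {"fingers": 0, "delta_pos": [0, 0, -10], "angular": [0, 0, 0]},
    {"fingers": 0, "delta_pos": [0, 13, -10], "angular": [0, 0, 0]},
    {"fingers": 0, "delta_pos": [0, 26, -10], "angular": [0, 0, 0]},
    {"fingers": 0, "delta_pos": [0, 26, -3], "angular": [0, 0, 0]},
    {"fingers": 0, "delta_pos": [0, 26, 0], "angular": [0, 0, 0]},
    {"fingers": 0, "delta_pos": [0, 26, 0], "angular": [0, 0, 0]},
    {"fingers": 0, "delta_pos": [0, 22, 0], "angular": [0, 0, 0]},
    {"fingers": 0, "delta_pos": [0, 18, 0], "angular": [0, 0, 0]},
    {"fingers": 0, "delta_pos": [0, 14, 0], "angular": [0, 0, 0]},
    {"fingers": 0, "delta_pos": [0, 10, 0], "angular": [0, 0, 0]}
  ]
}}

```text
clock: 5.3
tool_pos: [0.561, 0.0038, 0.1495]
orientation: [-179.8, -0.0, -78.4]
force: [0.7, 0.4, 8.3]
opening: 0.0006
gripper_force: 4.6
```

>>> {"method": "apply_moves", "body": {
  "deltas": [
    {"fingers": 0, "delta_pos": [0, -4, 0], "angular": [0, 0, 0]},
    {"fingers": 0, "delta_pos": [0, -6, 0], "angular": [0, 0, 0]},
    {"fingers": 0, "delta_pos": [0, -6, 0], "angular": [0, 0, 0]},
    {"fingers": 0, "delta_pos": [0, -6, -15], "angular": [0, 0, 0]},
    {"fingers": 0, "delta_pos": [0, -6, -60], "angular": [0, 0, 0]},
    {"fingers": 0, "delta_pos": [45, -6, -60], "angular": [0, 0, 0]},
    {"fingers": 0, "delta_pos": [90, -6, -60], "angular": [0, 0, 0]},
    {"fingers": 0, "delta_pos": [135, -6, -60], "angular": [0, 0, 0]},
    {"fingers": 0, "delta_pos": [180, -6, -60], "angular": [0, 0, 0]},
    {"fingers": 0, "delta_pos": [180, -6, -60], "angular": [0, 0, 0]}
  ]
}}

```text
clock: 6.3
tool_pos: [0.6011, -0.1761, 0.2064]
orientation: [179.9, -0.0, -78.7]
force: [0.6, -0.2, -0.8]
opening: 0.0004
gripper_force: 0.0
```

```bash
python3 -c "
from h import *
strips('s1')
im=cv2.imread('pics/s1.png'); a=cv2.resize(ctrl.snapshot('top')[150:270,220:400,::-1],None,fx=1.8,fy=1.8)
o=np.zeros((562,790,3),np.uint8); o[:,:456]=im[:,:456]; o[:216,460:784]=a
cv2.imwrite('pics/s1b.png',o)
go(c2w(-.014,-.0255,.165))"
```

```text
shift [-67.6  22.5  42.6] turn [ 0.02  0.01 -0.01] clock 6.55 F [-0.1  0.1  0.2] tcp case [  8.5 -93.1 207.5]
```

View pics/s1b.png

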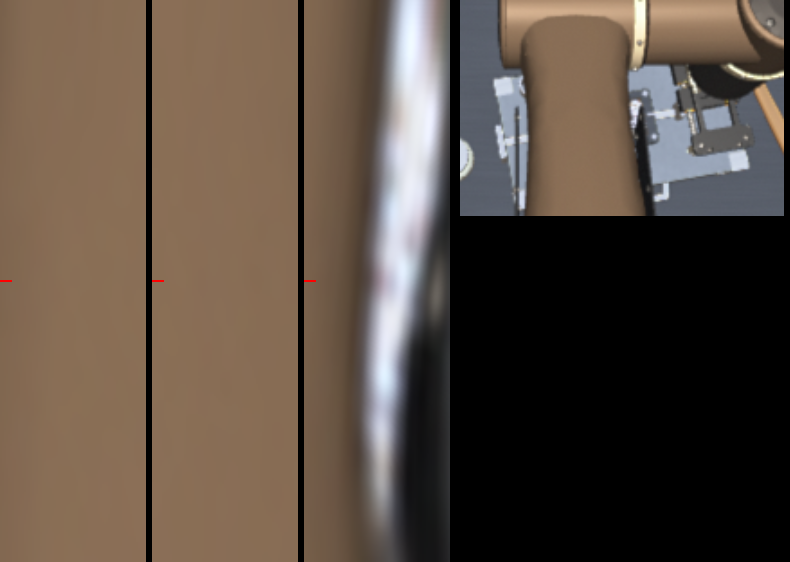

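The arm hides the wheels in this view (brown link over columns 0–450). I'll roll the right wheel first, then back off to check both.

>>> {"method": "apply_moves", "body": {
  "deltas": [
    {"fingers": 0, "delta_pos": [-35, 12, 15], "angular": [0, 0, 0]},
    {"fingers": 0, "delta_pos": [-67.6, 22.5, 42], "angular": [0, 0, 0]},
    {"fingers": 0, "delta_pos": [-67.6, 22.5, 48], "angular": [0, 0, 0]},
    {"fingers": 0, "delta_pos": [-67.6, 22.5, 54], "angular": [0, 0, 0]},
    {"fingers": 0, "delta_pos": [-67.6, 22.5, 57], "angular": [0, 0, 0]},
    {"fingers": 0, "delta_pos": [-67.6, 22.5, 58.5], "angular": [0, 0, 0]},
    {"fingers": 0, "delta_pos": [-67.6, 22.5, 59.5], "angular": [0, 0, 0]},
    {"fingers": 0, "delta_pos": [-67.6, 22.5, 60], "angular": [0, 0, 0]},
    {"fingers": 0, "delta_pos": [-67.6, 22.5, 60], "angular": [0, 0, 0]}
  ]
}}

```text
clock: 7.45
tool_pos: [0.5663, -0.1102, 0.1492]
orientation: [-179.9, -0.0, -78.5]
force: [-3.4, 3.4, 7.3]
opening: 0.0002
gripper_force: 3.4
```

```bash
python3 -c "
from h import *
go(c2w(-.014,-.0255,.165))"
```

```text
shift [ -1.4   0.7 -15.8] turn [-0.11 -0.01 -0.09] clock 7.45 F [-3.4  3.4  7.3] tcp case [-13.2 -26.9 149.2]
```

Contact is 7 N. Stroke 1, then return, then stroke 2.

>>> {"method": "apply_moves", "body": {
  "deltas": [
    {"fingers": 0, "delta_pos": [0, -4, 0], "angular": [0, 0, 0]},
    {"fingers": 0, "delta_pos": [0, -9, 0], "angular": [0, 0, 0]},
    {"fingers": 0, "delta_pos": [0, -14, 0], "angular": [0, 0, 0]},
    {"fingers": 0, "delta_pos": [0, -19, 0], "angular": [0, 0, 0]},
    {"fingers": 0, "delta_pos": [0, -24, 0], "angular": [0, 0, 0]},
    {"fingers": 0, "delta_pos": [0, -28, 0], "angular": [0, 0, 0]},
    {"fingers": 0, "delta_pos": [0, -28, 0], "angular": [0, 0, 0]},
    {"fingers": 0, "delta_pos": [0, -28, -10], "angular": [0, 0, 0]},
    {"fingers": 0, "delta_pos": [-1, -14, -10], "angular": [0, 0, 0]},
    {"fingers": 0, "delta_pos": [-1, 0, -10], "angular": [0, 0, 0]}
  ]
}}

```text
clock: 8.45
tool_pos: [0.5642, -0.1092, 0.1577]
orientation: [180.0, 0.0, -78.5]
force: [0.3, 0.9, -0.0]
opening: 0.0004
gripper_force: 0.0
```

>>> {"method": "apply_moves", "body": {
  "deltas": [
    {"fingers": 0, "delta_pos": [0, 0, 6], "angular": [0, 0, 0]},
    {"fingers": 0, "delta_pos": [0, 0, 9.5], "angular": [0, 0, 0]},
    {"fingers": 0, "delta_pos": [0, 0, 10], "angular": [0, 0, 0]},
    {"fingers": 0, "delta_pos": [0, 0, 10], "angular": [0, 0, 0]},
    {"fingers": 0, "delta_pos": [0, -6, 10], "angular": [0, 0, 0]},
    {"fingers": 0, "delta_pos": [0, -12, 10], "angular": [0, 0, 0]},
    {"fingers": 0, "delta_pos": [0, -18, 10], "angular": [0, 0, 0]},
    {"fingers": 0, "delta_pos": [0, -24, 10], "angular": [0, 0, 0]},
    {"fingers": 0, "delta_pos": [0, -28, 10], "angular": [0, 0, 0]},
    {"fingers": 0, "delta_pos": [0, -28, 10], "angular": [0, 0, 0]}
  ]
}}

```text
clock: 9.45
tool_pos: [0.5948, -0.1033, 0.1491]
orientation: [-179.8, -0.1, -78.4]
force: [0.9, 1.9, 8.8]
opening: 0.0005
gripper_force: 4.4
```

>>> {"method": "apply_moves", "body": {
  "deltas": [
    {"fingers": 0, "delta_pos": [0, 0, -10], "angular": [0, 0, 0]},
    {"fingers": 0, "delta_pos": [0, 14, -10], "angular": [0, 0, 0]},
    {"fingers": 0, "delta_pos": [0, 28, -10], "angular": [0, 0, 0]},
    {"fingers": 0, "delta_pos": [0, 28, -4], "angular": [0, 0, 0]},
    {"fingers": 0, "delta_pos": [0, 28, -0.5], "angular": [0, 0, 0]},
    {"fingers": 0, "delta_pos": [0, 28, 0], "angular": [0, 0, 0]},
    {"fingers": 0, "delta_pos": [0, 28, 0], "angular": [0, 0, 0]},
    {"fingers": 0, "delta_pos": [0, 22, 0], "angular": [0, 0, 0]},
    {"fingers": 0, "delta_pos": [0, 16, 0], "angular": [0, 0, 0]},
    {"fingers": 0, "delta_pos": [0, 10, 0], "angular": [0, 0, 0]}
  ]
}}

```text
clock: 10.45
tool_pos: [0.5844, -0.1053, 0.1495]
orientation: [-179.8, -0.1, -78.4]
force: [-0.7, -0.2, 9.6]
opening: 0.0002
gripper_force: 4.8
```

>>> {"method": "apply_moves", "body": {
  "deltas": [
    {"fingers": 0, "delta_pos": [0, -5, 0], "angular": [0, 0, 0]},
    {"fingers": 0, "delta_pos": [0, -10, 0], "angular": [0, 0, 0]},
    {"fingers": 0, "delta_pos": [0, -10, 0], "angular": [0, 0, 0]},
    {"fingers": 0, "delta_pos": [0, -10, -15], "angular": [0, 0, 0]},
    {"fingers": 0, "delta_pos": [0, -10, -60], "angular": [0, 0, 0]},
    {"fingers": 0, "delta_pos": [-45, -10, -60], "angular": [0, 0, 0]},
    {"fingers": 0, "delta_pos": [-90, -10, -60], "angular": [0, 0, 0]},
    {"fingers": 0, "delta_pos": [-135, -10, -60], "angular": [0, 0, 0]},
    {"fingers": 0, "delta_pos": [-180, -10, -60], "angular": [0, 0, 0]},
    {"fingers": 0, "delta_pos": [-225, -10, -60], "angular": [0, 0, 0]}
  ]
}}

```text
clock: 11.45
tool_pos: [0.547, 0.1187, 0.2073]
orientation: [180.0, -0.0, -78.5]
force: [0.8, 0.3, 0.1]
opening: 0.0002
gripper_force: 0.0
```

>>> {"method": "apply_moves", "body": {
  "deltas": [
    {"fingers": 0, "delta_pos": [-45, 0, 0], "angular": [0, 0, 0]},
    {"fingers": 0, "delta_pos": [-90, 0, 0], "angular": [0, 0, 0]},
    {"fingers": 0, "delta_pos": [-135, 0, 0], "angular": [0, 0, 0]},
    {"fingers": 0, "delta_pos": [-180, 0, 0], "angular": [0, 0, 0]}
  ]
}}

```text
clock: 11.85
tool_pos: [0.5109, 0.2952, 0.2073]
orientation: [180.0, -0.0, -78.5]
force: [0.5, 0.0, 0.3]
opening: 0.0007
gripper_force: 0.0
```

```bash
python3 -c "
from h import *
strips('s2')
im=cv2.imread('pics/s2.png'); a=cv2.resize(ctrl.snapshot('top')[150:270,220:400,::-1],None,fx=1.8,fy=1.8)
o=np.zeros((562,790,3),np.uint8); o[:,:456]=im[:,:456]; o[:216,460:784]=a
cv2.imwrite('pics/s2b.png',o)
go(c2w(-.014,-.0255,.165))"
```

```text
shift [405.1  27.9  42.4] turn [ 0.06 -0.04 -0.02] clock 12.1 F [ 1.2 -0.7 -0.5] tcp case [ 14.1 379.6 207. ]
```

View pics/s2b.png

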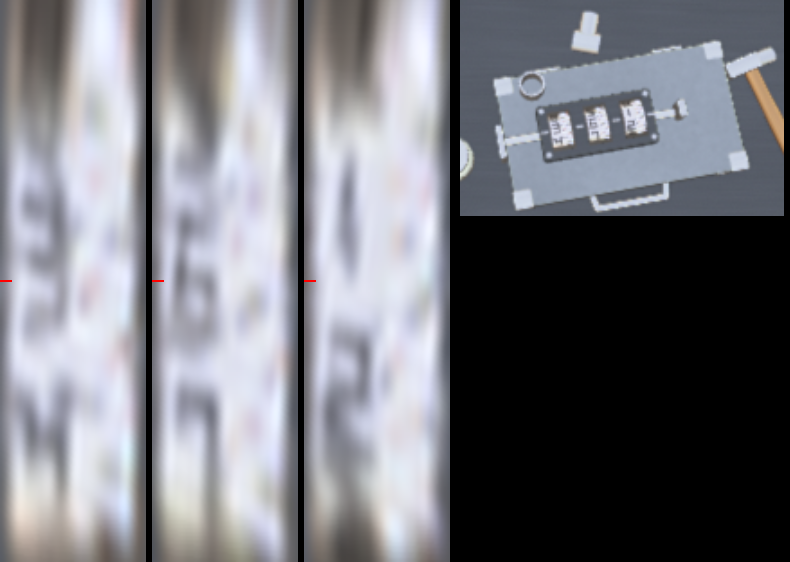

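The right wheel shows 1 at rows 150–275 with the 1/2 gap at row 300, about 15.5° past the middle wheel's 6. The left wheel's 3/4 gap (row ~360) matches the middle's 6/7 gap (row ~362), so the left one is done. I'll roll the right wheel back about 7 mm.

>>> {"method": "apply_moves", "body": {
  "deltas": [
    {"fingers": 0, "delta_pos": [45, 0, 0], "angular": [0, 0, 0]},
    {"fingers": 0, "delta_pos": [90, 0, 0], "angular": [0, 0, 0]},
    {"fingers": 0, "delta_pos": [135, 0, 0], "angular": [0, 0, 0]},
    {"fingers": 0, "delta_pos": [180, 0, 0], "angular": [0, 0, 0]},
    {"fingers": 0, "delta_pos": [225, 0, 0], "angular": [0, 0, 0]},
    {"fingers": 0, "delta_pos": [270, 0, 0], "angular": [0, 0, 0]},
    {"fingers": 0, "delta_pos": [315, 2, 0], "angular": [0, 0, 0]},
    {"fingers": 0, "delta_pos": [360, 4, 0], "angular": [0, 0, 0]},
    {"fingers": 0, "delta_pos": [390, 4, 15], "angular": [0, 0, 0]},
    {"fingers": 0, "delta_pos": [405, 4, 40], "angular": [0, 0, 0]}
  ]
}}

```text
clock: 13.1
tool_pos: [0.5893, -0.1083, 0.1689]
orientation: [-179.8, -0.0, -78.7]
force: [0.2, 1.5, -0.5]
opening: 0.0004
gripper_force: 0.0
```

>>> {"method": "apply_moves", "body": {
  "deltas": [
    {"fingers": 0, "delta_pos": [0, 0, 0], "angular": [0, 0, 0]},
    {"fingers": 0, "delta_pos": [0, 0, 10], "angular": [0, 0, 0]},
    {"fingers": 0, "delta_pos": [0, 0, 16], "angular": [0, 0, 0]},
    {"fingers": 0, "delta_pos": [0, 0, 18], "angular": [0, 0, 0]},
    {"fingers": 0, "delta_pos": [0, 0, 19.5], "angular": [0, 0, 0]},
    {"fingers": 0, "delta_pos": [0, 0, 20], "angular": [0, 0, 0]},
    {"fingers": 0, "delta_pos": [0, 0, 20], "angular": [0, 0, 0]}
  ]
}}

```text
clock: 13.8
tool_pos: [0.5901, -0.1035, 0.1497]
orientation: [-179.8, -0.1, -78.4]
force: [0.0, 0.6, 6.4]
opening: 0.0002
gripper_force: 3.1
```

```bash
python3 -c "
from h import *
go(c2w(.003,-.0255,.165))"
```

```text
shift [  0.5   8.4 -15.3] turn [-0.18 -0.06  0.04] clock 13.8 F [0.  0.6 6.4] tcp case [ 11.4 -25.1 149.7]
```

Good contact at x=11.4. Roll back 7 mm, lift straight up, then retreat left to look.

>>> {"method": "apply_moves", "body": {
  "deltas": [
    {"fingers": 0, "delta_pos": [0, 2, 0], "angular": [0, 0, 0]},
    {"fingers": 0, "delta_pos": [0, 4, 0], "angular": [0, 0, 0]},
    {"fingers": 0, "delta_pos": [0, 6, 0], "angular": [0, 0, 0]},
    {"fingers": 0, "delta_pos": [0, 7, 0], "angular": [0, 0, 0]},
    {"fingers": 0, "delta_pos": [0, 7, 0], "angular": [0, 0, 0]},
    {"fingers": 0, "delta_pos": [0, 7, 0], "angular": [0, 0, 0]},
    {"fingers": 0, "delta_pos": [0, 7, -15], "angular": [0, 0, 0]},
    {"fingers": 0, "delta_pos": [0, 7, -60], "angular": [0, 0, 0]},
    {"fingers": 0, "delta_pos": [-45, 7, -60], "angular": [0, 0, 0]},
    {"fingers": 0, "delta_pos": [-90, 7, -60], "angular": [0, 0, 0]}
  ]
}}

```text
clock: 14.8
tool_pos: [0.5646, -0.0162, 0.2098]
orientation: [-179.8, 0.0, -78.6]
force: [0.6, 0.3, 0.1]
opening: 0.0002
gripper_force: 0.0
```

>>> {"method": "apply_moves", "body": {
  "deltas": [
    {"fingers": 0, "delta_pos": [-45, 0, 0], "angular": [0, 0, 0]},
    {"fingers": 0, "delta_pos": [-90, 0, 0], "angular": [0, 0, 0]},
    {"fingers": 0, "delta_pos": [-135, 0, 0], "angular": [0, 0, 0]},
    {"fingers": 0, "delta_pos": [-180, 0, 0], "angular": [0, 0, 0]},
    {"fingers": 0, "delta_pos": [-225, 0, 0], "angular": [0, 0, 0]},
    {"fingers": 0, "delta_pos": [-270, 0, 0], "angular": [0, 0, 0]},
    {"fingers": 0, "delta_pos": [-310, 0, 0], "angular": [0, 0, 0]},
    {"fingers": 0, "delta_pos": [-310, 0, 0], "angular": [0, 0, 0]}
  ]
}}

```text
clock: 15.6
tool_pos: [0.5009, 0.2913, 0.2082]
orientation: [-179.9, 0.1, -78.2]
force: [0.4, -0.3, 0.1]
opening: 0.0004
gripper_force: 0.0
```

```bash
python3 -c "
from h import *
strips('s3')
go(c2w(0,-.090,.180))"
```

```text
shift [464.5   3.   28. ] turn [-0.01  0.01 -0.04] clock 15.8 F [0.4 0.2 0.3] tcp case [  3.2 374.5 208. ]
```

View pics/s3.png

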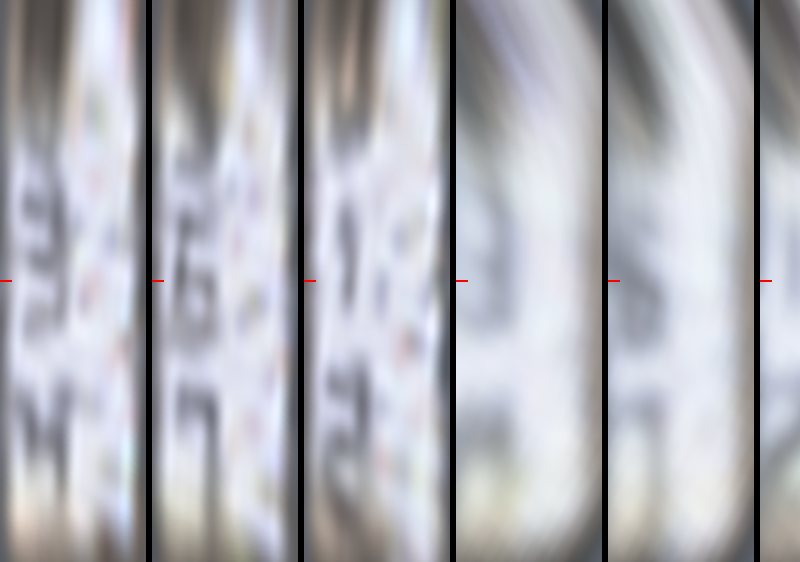

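The right wheel's 1 is now at rows 195–310 (centre ~252, against ~277 for the middle's 6), still about 6° past. The left wheel's 3 at rows 185–335 is good. One small correction of 2.8 mm on the right wheel, then the tab.

>>> {"method": "apply_moves", "body": {
  "deltas": [
    {"fingers": 0, "delta_pos": [45, 0, 0], "angular": [0, 0, 0]},
    {"fingers": 0, "delta_pos": [90, 0, 0], "angular": [0, 0, 0]},
    {"fingers": 0, "delta_pos": [135, 0, 0], "angular": [0, 0, 0]},
    {"fingers": 0, "delta_pos": [180, 0, 0], "angular": [0, 0, 0]},
    {"fingers": 0, "delta_pos": [225, 0, 0], "angular": [0, 0, 0]},
    {"fingers": 0, "delta_pos": [270, 0, 0], "angular": [0, 0, 0]},
    {"fingers": 0, "delta_pos": [315, -2, 0], "angular": [0, 0, 0]},
    {"fingers": 0, "delta_pos": [360, -4, 0], "angular": [0, 0, 0]},
    {"fingers": 0, "delta_pos": [390, -4, 15], "angular": [0, 0, 0]},
    {"fingers": 0, "delta_pos": [400, -4, 40], "angular": [0, 0, 0]}
  ]
}}

```text
clock: 16.8
tool_pos: [0.5868, -0.1088, 0.1692]
orientation: [-179.8, -0.1, -78.7]
force: [-0.7, 1.0, 0.4]
opening: 0.0005
gripper_force: 0.0
```

>>> {"method": "apply_moves", "body": {
  "deltas": [
    {"fingers": 0, "delta_pos": [0, 0, 0], "angular": [0, 0, 0]},
    {"fingers": 0, "delta_pos": [0, 0, 10], "angular": [0, 0, 0]},
    {"fingers": 0, "delta_pos": [0, 0, 16], "angular": [0, 0, 0]},
    {"fingers": 0, "delta_pos": [0, 0, 18], "angular": [0, 0, 0]},
    {"fingers": 0, "delta_pos": [0, 0, 20], "angular": [0, 0, 0]},
    {"fingers": 0, "delta_pos": [0, 0, 20.5], "angular": [0, 0, 0]},
    {"fingers": 0, "delta_pos": [0, 0, 20.5], "angular": [0, 0, 0]}
  ]
}}

```text
clock: 17.5
tool_pos: [0.5873, -0.104, 0.1496]
orientation: [-179.8, -0.1, -78.4]
force: [-1.0, 1.6, 8.5]
opening: 0.0003
gripper_force: 4.0
```

```bash
python3 -c "
from h import *
go(c2w(.003,-.0255,.165))"
```

```text
shift [  0.5   5.5 -15.4] turn [-0.21 -0.06  0.04] clock 17.5 F [-1.   1.6  8.5] tcp case [  8.6 -25.  149.6]
```

>>> {"method": "apply_moves", "body": {
  "deltas": [
    {"fingers": 0, "delta_pos": [0, 1, 0], "angular": [0, 0, 0]},
    {"fingers": 0, "delta_pos": [0, 2, 0], "angular": [0, 0, 0]},
    {"fingers": 0, "delta_pos": [0, 2.8, 0], "angular": [0, 0, 0]},
    {"fingers": 0, "delta_pos": [0, 2.8, 0], "angular": [0, 0, 0]},
    {"fingers": 0, "delta_pos": [0, 2.8, 0], "angular": [0, 0, 0]},
    {"fingers": 0, "delta_pos": [0, 2.8, -10], "angular": [0, 0, 0]},
    {"fingers": 0, "delta_pos": [0, 2.8, -50], "angular": [0, 0, 0]},
    {"fingers": 80, "delta_pos": [40, 6, -50], "angular": [0, 0, 0]},
    {"fingers": 80, "delta_pos": [65, 8, -50], "angular": [0, 0, 0]},
    {"fingers": 80, "delta_pos": [65, 8, -50], "angular": [0, 0, 0]}
  ]
}}

```text
clock: 18.5
tool_pos: [0.5912, -0.1719, 0.1982]
orientation: [-180.0, -0.0, -78.6]
force: [0.5, -0.2, 0.3]
opening: 0.0191
gripper_force: 0.0
```

```bash
python3 -c "
from h import *
go(c2w(0,-.0905,.119))"
```

```text
shift [-1.9 -1.2 79.2] turn [-0.03 -0.03 -0.15] clock 18.5 F [ 0.5 -0.2  0.3] tcp case [ -1.3 -92.3 198.2]
```

>>> {"method": "apply_moves", "body": {
  "deltas": [
    {"fingers": 70, "delta_pos": [-1.9, -1.2, 0], "angular": [0, 0, 0]},
    {"fingers": 70, "delta_pos": [-1.9, -1.2, 0], "angular": [0, 0, 0]},
    {"fingers": 70, "delta_pos": [-1.9, -1.2, 0], "angular": [0, 0, 0]},
    {"fingers": 70, "delta_pos": [-1.9, -1.2, 0], "angular": [0, 0, 0]},
    {"fingers": 70, "delta_pos": [-1.9, -1.2, 25], "angular": [0, 0, 0]},
    {"fingers": 70, "delta_pos": [-1.9, -1.2, 50], "angular": [0, 0, 0]},
    {"fingers": 70, "delta_pos": [-1.9, -1.2, 70], "angular": [0, 0, 0]},
    {"fingers": 70, "delta_pos": [-1.9, -1.2, 79], "angular": [0, 0, 0]},
    {"fingers": 70, "delta_pos": [-1.9, -1.2, 79], "angular": [0, 0, 0]}
  ]
}}

```text
clock: 19.4
tool_pos: [0.5911, -0.1676, 0.1171]
orientation: [179.9, 0.0, -78.4]
force: [-0.2, -0.0, 0.3]
opening: 0.07
gripper_force: 0.0
```

>>> {"method": "apply_moves", "body": {
  "deltas": [
    {"fingers": 20, "delta_pos": [0, 0, 0], "angular": [0, 0, 0]},
    {"fingers": 20, "delta_pos": [0, 0, 0], "angular": [0, 0, 0]},
    {"fingers": 20, "delta_pos": [0, 0, 0], "angular": [0, 0, 0]},
    {"fingers": 20, "delta_pos": [0, 0, 0], "angular": [0, 0, 0]},
    {"fingers": 20, "delta_pos": [0, 0, 0], "angular": [0, 0, 0]},
    {"fingers": 20, "delta_pos": [0, 0, 0], "angular": [0, 0, 0]}
  ]
}}

```text
clock: 20.0
tool_pos: [0.5918, -0.1679, 0.1185]
orientation: [-180.0, -0.0, -78.5]
force: [-0.3, 0.4, -0.3]
opening: 0.0277
gripper_force: 0.0
```

>>> {"method": "apply_moves", "body": {
  "deltas": [
    {"fingers": 20, "delta_pos": [0, 0, 0], "angular": [0, 0, 0]},
    {"fingers": 20, "delta_pos": [0, 0, 0], "angular": [0, 0, 0]},
    {"fingers": 20, "delta_pos": [0, 0, 0], "angular": [0, 0, 0]}
  ]
}}

```text
clock: 20.3
tool_pos: [0.5917, -0.1679, 0.1184]
orientation: [180.0, -0.0, -78.5]
force: [-1.2, -0.6, 3.4]
opening: 0.0261
gripper_force: 30.0
```

>>> {"method": "apply_moves", "body": {
  "deltas": [
    {"fingers": 20, "delta_pos": [3, 0, 0], "angular": [0, 0, 0]},
    {"fingers": 20, "delta_pos": [8, 0, 0], "angular": [0, 0, 0]},
    {"fingers": 20, "delta_pos": [13, 0, 0], "angular": [0, 0, 0]},
    {"fingers": 20, "delta_pos": [18, 0, 0], "angular": [0, 0, 0]},
    {"fingers": 20, "delta_pos": [18, 0, 0], "angular": [0, 0, 0]}
  ]
}}

```text
clock: 20.8
tool_pos: [0.5956, -0.1867, 0.1184]
orientation: [180.0, -0.0, -78.5]
force: [-1.5, -2.3, 3.4]
opening: 0.0259
gripper_force: 30.0
```

>>> {"method": "apply_moves", "body": {
  "deltas": [
    {"fingers": 20, "delta_pos": [5, 0, 0], "angular": [0, 0, 0]},
    {"fingers": 20, "delta_pos": [10, 0, 0], "angular": [0, 0, 0]},
    {"fingers": 20, "delta_pos": [15, 0, 0], "angular": [0, 0, 0]},
    {"fingers": 20, "delta_pos": [19, 0, 0], "angular": [0, 0, 0]},
    {"fingers": 20, "delta_pos": [21, 0, 0], "angular": [0, 0, 0]},
    {"fingers": 20, "delta_pos": [23, 0, 0], "angular": [0, 0, 0]},
    {"fingers": 20, "delta_pos": [24, 0, 0], "angular": [0, 0, 0]},
    {"fingers": 20, "delta_pos": [24, 0, 0], "angular": [0, 0, 0]}
  ]
}}

```text
clock: 21.6
tool_pos: [0.5997, -0.2073, 0.1183]
orientation: [180.0, 0.1, -78.5]
force: [-6.2, 12.2, 8.7]
opening: 0.0258
gripper_force: 30.0
```

```bash
python3 -c "
from h import *
go(c2w(0,-.1305,.119))"
```

```text
shift [ 1.8 -0.  -0.7] turn [ 0.01  0.15 -0.06] clock 21.6 F [-6.2 12.2  8.7] tcp case [  -0.  -128.7  118.3]
```

The tab has travelled 40.2 mm and is at the stop with a 12 N reaction. Release and retreat.

>>> {"method": "apply_moves", "body": {
  "deltas": [
    {"fingers": 70, "delta_pos": [0, 0, 0], "angular": [0, 0, 0]},
    {"fingers": 70, "delta_pos": [0, 0, 0], "angular": [0, 0, 0]},
    {"fingers": 70, "delta_pos": [0, 0, 0], "angular": [0, 0, 0]},
    {"fingers": 70, "delta_pos": [0, 0, 0], "angular": [0, 0, 0]},
    {"fingers": 70, "delta_pos": [0, 0, 0], "angular": [0, 0, 0]},
    {"fingers": 70, "delta_pos": [0, 0, -20], "angular": [0, 0, 0]},
    {"fingers": 70, "delta_pos": [0, 0, -60], "angular": [0, 0, 0]},
    {"fingers": 70, "delta_pos": [0, 0, -105], "angular": [0, 0, 0]},
    {"fingers": 70, "delta_pos": [-45, 0, -110], "angular": [0, 0, 0]},
    {"fingers": 70, "delta_pos": [-90, 0, -110], "angular": [0, 0, 0]}
  ]
}}

```text
clock: 22.6
tool_pos: [0.583, -0.1209, 0.2303]
orientation: [-179.8, -0.0, -78.6]
force: [0.8, 0.8, -0.3]
opening: 0.0701
gripper_force: 0.0
```

>>> {"method": "apply_moves", "body": {
  "deltas": [
    {"fingers": 70, "delta_pos": [-45, 0, 0], "angular": [0, 0, 0]},
    {"fingers": 70, "delta_pos": [-90, 0, 0], "angular": [0, 0, 0]},
    {"fingers": 70, "delta_pos": [-135, 0, 0], "angular": [0, 0, 0]},
    {"fingers": 70, "delta_pos": [-180, 0, 0], "angular": [0, 0, 0]},
    {"fingers": 70, "delta_pos": [-225, 0, 0], "angular": [0, 0, 0]},
    {"fingers": 70, "delta_pos": [-270, 0, 0], "angular": [0, 0, 0]},
    {"fingers": 70, "delta_pos": [-315, 0, 0], "angular": [0, 0, 0]},
    {"fingers": 70, "delta_pos": [-360, 0, 0], "angular": [0, 0, 0]},
    {"fingers": 70, "delta_pos": [-405, 0, 0], "angular": [0, 0, 0]},
    {"fingers": 70, "delta_pos": [-405, 0, 0], "angular": [0, 0, 0]}
  ]
}}

```text
clock: 23.6
tool_pos: [0.5005, 0.2803, 0.228]
orientation: [-180.0, 0.0, -78.2]
force: [-0.1, -0.0, -0.3]
opening: 0.0702
gripper_force: 0.0
```

```bash
python3 -c "
from h import *
strips('s4')
im=cv2.imread('pics/s4.png'); a=cv2.resize(ctrl.snapshot('top')[150:270,220:400,::-1],None,fx=1.8,fy=1.8)
b=cv2.resize(ctrl.snapshot('side')[160:290,185:345,::-1],None,fx=2,fy=2)
o=np.zeros((562,790,3),np.uint8); o[:,:456]=im[:,:456]; o[:216,460:784]=a; o[230:490,460:780]=b
cv2.imwrite('pics/s4b.png',o)
go(c2w(-.014,-.0255,.165))"
```

```text
shift [388.9  13.7  63.4] turn [-0.   -0.   -0.14] clock 23.9 F [ 0.2  0.3 -0.1] tcp case [  0.7 363.4 228.4]
```

View pics/s4b.png

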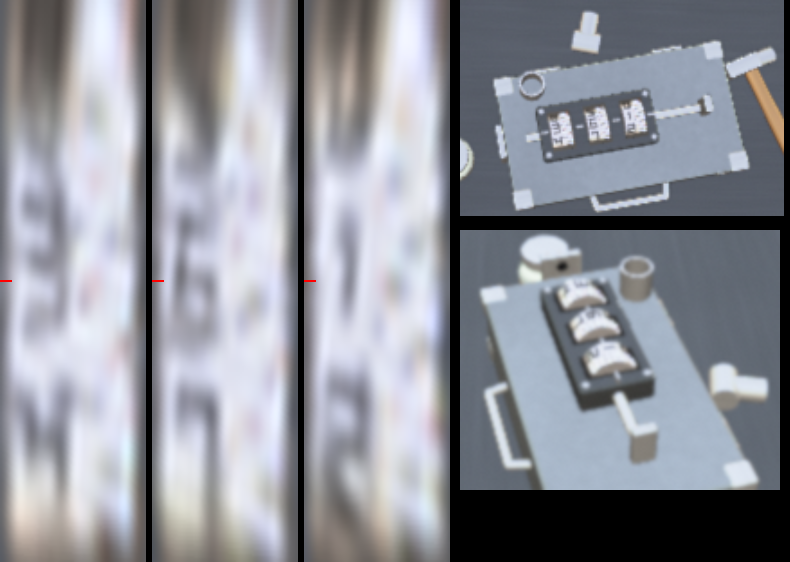

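The wheels read 3-6-1 on the index, with 3 at row ~262, 6 at ~277 and 1 at ~265. The bolt is out of the keeper, the tab is fully right at (707,105), and the bystanders haven't moved. Handing in.

```bash
python3 -c "
from plant import ctrl
print(ctrl.close_job())"
```

```text
the job is handed in; nothing more can be done
None
```

The lock reads 3-6-1, the bolt is withdrawn to its stop (about 40 mm) and released, the arm is clear, and the job was handed in at about 24 s; the hand-in gave no verdict.

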